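# Tighten the flask press with its lift-and-turn clamping lever

## Robot

A 7-joint arm with a two-finger parallel gripper is mounted at the origin on the work surface. World frame = base frame: x ahead of the robot, y to its left, z up, the work surface at z = 0. Lengths are in m, angles in rad, forces in N, time in s.
With the tool pointing down it reaches from about 0.4 to 0.85 m from the base axis. Payload 10.4 kg.
Tool frame: the origin (TCP) lies at the very end of the fingers, on their centre line; the grasp point (between the pads) lies 19 mm behind it; z points along the fingers, y is the direction in which the jaws open and shut (so a half turn about z gives the same grasp; the last joint's range is limited). The gripper opens to 85 mm and grips with 20 to 120 N. Pads are 22 mm wide; open, the fingers measure 114 mm over their backs; the gripper's body (76 mm by 85 mm) begins 54 mm behind the grasp point. The pads swing forward as they close: fully open they stand 13 mm farther back than shut.
Start: joints at [1.314, 0.332, -0.065, 1.46, 0.022, 1.35, -0.088], TCP at [0.145, -0.608, 0.231] pointing down, gripper open.
Joint ranges: [-2.6, 2.6], [-0.5, 2.12], [-1.47, 1.34], [0.16, 2.42], [-1.27, 4.41], [0.06, 2.06], [-2.6, 2.6]. Speed limits (rad/s): [2.22, 2.22, 2.79, 2.79, 3.14, 3.14, 3.14].

## Interface

Orientations are given as a unit quaternion [x, y, z, w].
In Python, from workcell import get_obs, camera, camera_info, hand_in gives the robot as it stands.
- The arm moves only by the tool move_arm, never from a script. Its argument "moves" is a list of rows, each a list of 3 entries, a list of its own where there are three numbers: the shift along the tool's x, y, z in units of 25 mm (1.0 is 25 mm), then the turn, a rotation vector about the tool's x, y, z in degrees, then the opening, from 0 (shut) to 1 (fully open). A call has 1 to 5 rows; each row shifts and turns the commanded pose from where the row before left it, along the tool's axes as they then stand; what a row does not reach is not made up. A row lasts 1/8 s, in which the tool goes at most 62.5 mm and 10.7 degrees, less where a joint would pass 70% of its speed; a pose out of reach is approached as far as the arm can. A call is refused whole if a number of a shift passes 1 or a number of a turn 10.7, either way. A call with a gripper value outside its range is refused whole. The fingers move at their own pace and stop on an object; "squeeze" is the grip in N (left out, the last holds). Time passes only in rows, so rows that do not move let the fingers close. It gives the time, the measured TCP pose, the force and the opening at its end, in the units of the state.
- get_obs(): the state, without advancing time (a new reading comes with each control period).
- camera(name): name is "scene" or "top" or "wrist"; returns the picture (420x560x3 uint8, red, green, blue); there is no depth.
- camera_info(name): a dict with "fx", "fy", "cx", "cy" (pixels), "D" ([k1, k2, p1, p2, k3] as OpenCV has them; the pictures are not rectified), "origin" and "rotation" of the camera in the world. Camera axes: x right, y down, z forward; pixel columns grow to the right and rows downward; lengths in m; the calibration is good to about 2 mm. A picture is of the moment at which its call begins: read the wrist's pose just before it. camera_info takes no time and is no camera call; for the wrist camera it gives the pose at the moment of the call.
- hand_in(): hands the job in, once; it reports no verdict.
The state is a dict: "clock": time; "joint_pos": joint angles; "joint_velocities": joint speeds; "tau": joint torques, N m; "position": TCP position; "ee_rot": TCP orientation; "ft_force": force on the tool from outside, world axes, zero at the start; "torque": the same for the moment, N m; "grip_width": opening from 0.0 (shut) to 1.0 (fully open).
Only numpy, scipy, OpenCV 4.12 (cv2) and the standard library are available. Lean on these libraries where they do the work, as an engineer would, in place of code of your own. Each camera call takes 0.05 s, during which the arm holds its last target. There are 200 camera calls.

## Task

Clamp the brass flask firmly in the bench press. The clamping lever on top already stands near the end of its swing, so lift it off its serrations, swing it well back the other way (past the middle), let it drop fully home between the serrations, and turn it clockwise (seen from above) until the plate bites on the flask and the lever clearly stiffens; do not overtighten, leave the flask where it stands, leave the lever seated, and do not disturb the other things on the bench.

Things in the scene. Friction and masses are not known exactly. Their poses are not given: they have to be found in the camera images.
- press: The flask press, fixed: grey base 130 (x) by 190 (y) by 18 mm thick, two steel columns of 18 mm diameter at y = +75 and -75 mm rising to 164 mm above the bench, a cross-beam between them (top at 125 mm), a vertical screw in the middle. Origin: centre of the base's underside; z up, -x is the front.
- hub (a point): A fixed point on the screw's vertical axis, in the centre of the lever's hub, 146 mm above the bench. The hub is 50 mm in diameter, its top 156 mm above the bench with the lever seated. Axes as the press's.
- knob (a point): Centre of the black round knob standing upright on the lever's end: head 24 mm in diameter, 36 mm tall, on a 14 mm stem. With the lever seated it is 194 mm above the bench (head from 176 to 212 mm); it runs on a circle of 95 mm radius about the hub's axis. Grip the head from above; it revolves freely on its stem, so the gripper need not turn with the lever.
- lever: The lever: hub, arm 12 mm thick (its centre 48 mm below the knob's), knob. Origin on the screw's axis; its -x axis points along the arm to the knob. It swings over the press's front only: the arm strikes a column 1.37 rad to either side of the front. At the start it points 1.0 to 1.3 rad to the +y side. Clockwise from above tightens and carries the knob from the -y side over the front to the +y side.
- lift (a joint): How far the lever is lifted (m): 0 = seated, its three pins between the screw's 12 serrations (0.1 rad of play); at most 0.010. Above 0.005 it is clear and swings without the screw. A spring and its weight push it down with 5 N seated, 8 N lifted. Let down on top of a serration it rests at 0.005 and drops in by itself once turned a little (at most half a radian).
- screw: The screw with the ring of 12 serrations under the lever's hub; turns clockwise with the seated lever. Self-locking: it stays put while the lever is lifted, but a lever swung back unlifted unscrews it. From the start it must turn 0.8 to 1.05 rad until the plate touches the flask, then 0.2 to 0.25 rad more; at the start the lever has only 0.1 to 0.35 rad left before the column.
- plate: Steel plate under the beam, 80 by 80 by 10 mm, origin in the centre of its underside; driven down 4 mm per radian through a stiff spring. Turned slowly, the free-running screw resists the knob with 4 to 6 N along its path; once the plate bites, some 1.2 to 1.6 N more per 0.1 rad. Right is 2.2 to 5.3 N above free running (50 to 130 N on the flask; aim for 3.5 N); above 140 N the flask is spoilt.
- flask: Two-part brass flask with a plaster seam, 84 by 84 by 55 mm, 0.9 kg, loose on the press's base under the plate. Origin: centre of its underside.
- spare_flask: A second, equal flask standing on the bench at the press's +y side. Leave it alone. Origin: centre of its underside.
- cast: Small plaster jaw model, 52 by 60 by 31 mm, on the bench at the press's -y side. Leave it alone. Origin: centre of its underside.
- wax_knife: Hand tool with dark wooden handle, 170 mm long, lying in front of the press. Leave it alone. Origin: middle of its length, on the bench.
- jar: Amber glass jar with white cap, 64 mm in diameter, 75 mm tall. Leave it alone. Origin: centre of its underside.
- bowl: Black rubber mixing bowl, 110 mm in diameter, 60 mm tall. Leave it alone. Origin: centre of its underside.
- brush: Flat brush, 160 mm long. Leave it alone. Origin: middle of its length, on the bench.
- disc_pack: Round cardboard box, 44 mm in diameter, 18 mm tall. Leave it alone. Origin: centre of its underside.
Things that resemble listed ones, but are neither listed nor needed, are in the scene too. Leave any turquoise look-alike of the press alone.

How it is judged:
By the outcome, as a careful person would: the job done as asked, in the order asked, and still so for the second after the job is handed in, with the robot touching nothing.
It also fails if it takes over 67 s, if anything falls off the work surface, if the arm or the gripper's body presses on something with over 40 N, if the wrist force passes 120 N, or if a joint passes its speed limit or range.

## Working session

There is one attempt and no reset: what is moved stays moved. The work goes in short steps, Python scripts to look and compute and a tool call to move; the robot and the scene stay as the last step left them, time stands still between calls to the robot, and variables do not carry over. Pictures are saved under pics/ and viewed, about 8 in all and at most 12, crops included, and the job is handed in when it is done.

Besides the shell and the picture viewer there is one more tool, called after ">>>" as a command line: name --argument value ..., lists and objects as JSON in quotes. move_arm: Moves the arm, as the interface text tells. Its arguments: {"type":"object","properties":{"moves":{"type":"array","items":{"type":"array"}},"squeeze":{"type":"number"}},"required":["moves"]}

```bash
mkdir -p pics; python3 - <<'E'
from workcell import *
import cv2
o=get_obs();print({k:o[k] for k in ('clock','position','ee_rot','ft_force','grip_width')})
for n in ("scene","top"):
    im=camera(n);cv2.imwrite(f'pics/{n}0.png',im[:,:,::-1]);i=camera_info(n);print(n,i)
E
```

```text
{'clock': 0.0, 'position': array([ 0.14473466, -0.60764411,  0.23053288]), 'ee_rot': array([ 9.93171219e-01,  1.16663863e-01, -9.34338344e-05, -6.81687444e-04]), 'ft_force': array([ 1.03895783,  0.67346204, -0.25268902]), 'grip_width': 1.003393670235261}
scene {'fx': 413.91430118412273, 'fy': 413.91430118412273, 'cx': 280.52243282573585, 'cy': 210.84350975993857, 'D': array([0.01274517, 0.        , 0.        , 0.        , 0.        ]), 'origin': array([ 0.99650795, -0.47979576,  1.09735137]), 'rotation': array([ 0.87464325,  0.37235981, -0.12589155, -0.28372287])}
top {'fx': 410.7264790409189, 'fy': 410.7264790409189, 'cx': 282.55900832729196, 'cy': 207.63839453472718, 'D': array([-0.0947728,  0.       ,  0.       ,  0.       ,  0.       ]), 'origin': array([0.32987699, 0.01431804, 1.35376182]), 'rotation': array([ 0.71376004, -0.6971366 ,  0.05145761, -0.04358084])}
```

View pics/scene0.png

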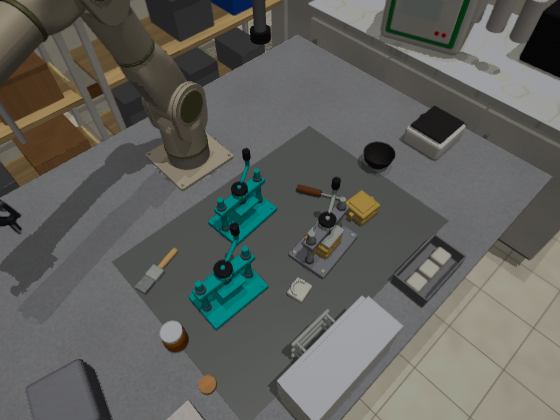

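View pics/top0.png

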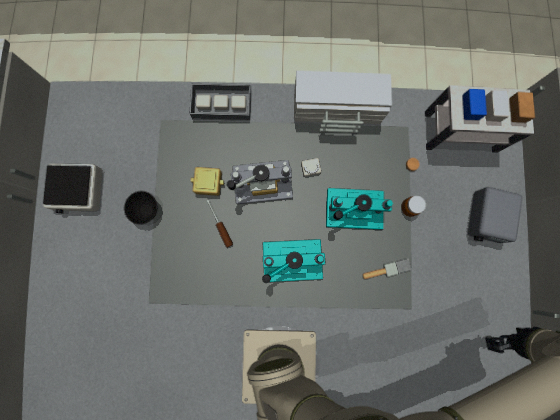

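```bash
cat > h.py <<'E'
import numpy as np, cv2
from scipy.spatial.transform import Rotation as R
def ray(i,uv):
    K=np.array([[i['fx'],0,i['cx']],[0,i['fy'],i['cy']],[0,0,1]])
    p=cv2.undistortPoints(np.array([[uv]],float),K,np.array(i['D']))[0,0]
    rot=np.array(i['rotation']); Rm=R.from_quat(rot) if rot.size==4 else R.from_matrix(rot)
    d=Rm.apply([p[0],p[1],1]); return np.array(i['origin']),d/np.linalg.norm(d)
def plane(i,uv,z):
    o,d=ray(i,uv); return o+d*(z-o[2])/d[2]
def tri(i,a,j,b):
    o,d=ray(i,a);p,e=ray(j,b)
    s,t=np.linalg.lstsq(np.c_[d,-e],p-o,rcond=None)[0]
    A,B=o+s*d,p+t*e; return (A+B)/2,np.linalg.norm(A-B)
E
python3 - <<'E'
from h import *
from workcell import *
for n,(x0,x1,y0,y1) in {'scene':(285,375,165,285),'top':(180,330,140,230)}.items():
    im=cv2.imread(f'pics/{n}0.png'); c=im[y0:y1,x0:x1]
    m=(c.max(2)<45).astype(np.uint8)
    k,l,s,ce=cv2.connectedComponentsWithStats(m)
    for a in range(1,k):
        if s[a,4]>15: print(n,s[a]+[x0,y0,0,0,0],ce[a]+[x0,y0])
    cv2.imwrite(f'pics/{n}c.png',cv2.resize(c,None,fx=5,fy=5,interpolation=cv2.INTER_CUBIC))
E
python3 -c "
import cv2,numpy as np
a=cv2.imread('pics/scenec.png');b=cv2.imread('pics/topc.png')
b=cv2.resize(b,None,fx=.6,fy=.6);a=cv2.resize(a,None,fx=.75,fy=.75)
o=np.zeros((max(a.shape[0],b.shape[0]),a.shape[1]+b.shape[1],3),np.uint8);o[:a.shape[0],:a.shape[1]]=a;o[:b.shape[0],a.shape[1]:]=b;print(o.shape);cv2.imwrite('pics/both.png',o)"
```

```text
scene [361 165  14   9  89] [368.48314607 168.13483146]
scene [331 177  10  14  98] [335.53061224 183.23469388]
scene [296 189  24   9  54] [306.64814815 193.5       ]
scene [318 212  18  16 206] [326.76699029 219.74757282]
scene [305 257   8   7  17] [307.05882353 260.82352941]
top [255 175  14   7  24] [262.125      178.95833333]
top [282 178   7   5  19] [285.         180.52631579]
top [227 181   9   9  33] [231.66666667 185.81818182]
(450, 788, 3)
```

View pics/both.png

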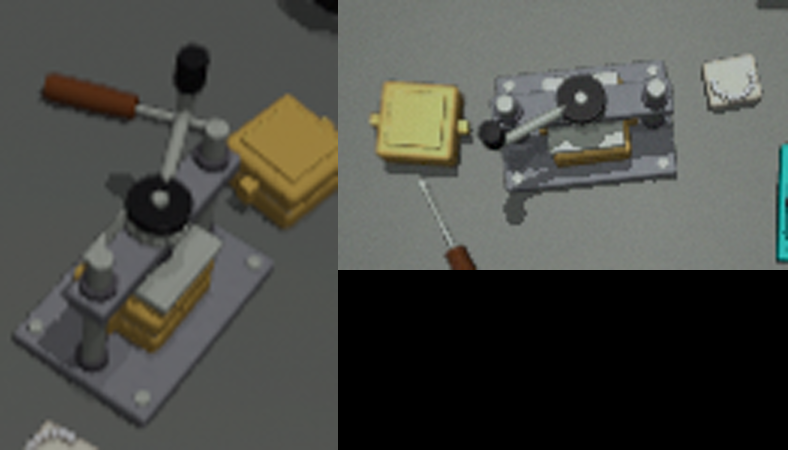

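```bash
python3 - <<'E'
from h import *
from workcell import *
S,T=camera_info('scene'),camera_info('top')
P={}
for n,a,b in [('knob',(335.5,183.3),(231.3,184.8)),('hub',(327.2,219.4),(261,172.7)),('col+',(342.3,199.4),(236,174.7)),('col-',(311.4,233.8),(286,170.3))]:
    p,e=tri(S,a,T,b);P[n]=p;print(n,p.round(4),'gap',round(e,4))
print('knob on z=.203 scene/top',plane(S,(335.5,183.3),.198),plane(T,(231.3,184.8),.205))
d=P['col+']-P['col-'];yaw=np.arctan2(d[1],d[0])-np.pi/2
print('yaw',yaw,'coldist',np.linalg.norm(d),'mid',(P['col+']+P['col-'])/2)
v=(P['knob']-P['hub'])[:2];print('r',np.linalg.norm(v),'lever ang from front to +y',-( (np.arctan2(v[1],v[0])-yaw-np.pi+np.pi)%(2*np.pi)-np.pi))
for k in(-1,1): pass
o=get_obs();print(R.from_quat(o['ee_rot']).as_matrix().round(3),camera_info('wrist'))
E
```

```text
knob [0.5503 0.1523 0.1901] gap 0.0
hub [0.5987 0.0701 0.1421] gap 0.0003
col+ [0.5876 0.1438 0.1574] gap 0.0009
col- [ 0.6058 -0.004   0.1547] gap 0.0025
knob on z=.203 scene/top [0.55417342 0.14675538 0.198     ] [0.54745497 0.1505269  0.205     ]
yaw 0.12242305458888891 coldist 0.1488774077127361 mid [0.5967276  0.06990273 0.15605102]
r 0.09537668125129842 lever ang from front to +y 1.1606885032348186
[[ 0.973  0.232 -0.   ]
 [ 0.232 -0.973  0.001]
 [-0.    -0.001 -1.   ]] {'fx': 346.9691766816364, 'fy': 346.9691766816364, 'cx': 277.46559085287026, 'cy': 205.768830484672, 'D': array([-0.09023341,  0.        ,  0.        ,  0.        ,  0.        ]), 'origin': array([ 0.21053577, -0.59166562,  0.37243247]), 'rotation': array([ 0.77740691, -0.61388407, -0.08593884,  0.10676777])}
```

>>> move_arm --moves '[[[1,-1,-0.6],[0,0,0],1],[[1,-1,-0.6],[0,0,0],1],[[1,-1,-0.6],[0,0,0],1],[[1,-1,-0.6],[0,0,0],1],[[1,-1,0],[0,0,0],1]]'

```text
clock: 0.72
position: [0.2382, -0.4567, 0.2923]
ee_rot: [0.993, 0.117, 0.0, 0.001]
ft_force: [0.3, -0.6, 0.0]
grip_width: 1.0
```

>>> move_arm --moves '[[[1,-1,0],[0,0,0],1],[[1,-1,0],[0,0,0],1],[[1,-1,0],[0,0,0],1],[[1,-1,0],[0,0,0],1],[[1,-1,0],[0,0,0],1]]'

```text
clock: 1.35
position: [0.3305, -0.3057, 0.2911]
ee_rot: [0.993, 0.117, -0.0, -0.0]
ft_force: [0.4, 0.2, 1.0]
grip_width: 1.0
```

>>> move_arm --moves '[[[1,-1,0],[0,0,0],1],[[1,-1,0],[0,0,0],1],[[1,-1,0],[0,0,0],1],[[1,-1,0],[0,0,0],1],[[1,-1,0],[0,0,0],1]]'

```text
clock: 1.98
position: [0.423, -0.1552, 0.2911]
ee_rot: [0.993, 0.117, -0.0, 0.0]
ft_force: [0.4, -0.6, 0.1]
grip_width: 1.001
```

>>> move_arm --moves '[[[1,-1,0],[0,0,0],1],[[1,-1,0],[0,0,0],1],[[1,-1,0],[0,0,0],1],[[1,-1,0],[0,0,0],1],[[0.5,-1,0],[0,0,0],1]]'

```text
clock: 2.6
position: [0.5036, -0.0075, 0.2908]
ee_rot: [0.993, 0.117, -0.0, -0.0]
ft_force: [-0.4, -0.2, 0.2]
grip_width: 0.998
```

```bash
cat > w.py <<'E'
import sys,json
from workcell import *
import cv2
n=sys.argv[1]
i=camera_info('wrist');im=camera('wrist');cv2.imwrite(f'pics/{n}.png',im[:,:,::-1])
json.dump({k:(v.tolist() if hasattr(v,'tolist') else v) for k,v in i.items()},open(f'pics/{n}.json','w'))
E
python3 w.py w1
```

>>> move_arm --moves '[[[0.6,-1,0],[0,0,0],1],[[0.6,-1,0],[0,0,0],1],[[0.6,-1,0],[0,0,0],1],[[0.6,-1,0],[0,0,0],1],[[0.4,-0.9,0],[0,0,0],1]]'

```text
clock: 3.28
position: [0.543, 0.1275, 0.2909]
ee_rot: [0.993, 0.117, -0.0, -0.0]
ft_force: [-0.7, -0.6, 0.0]
grip_width: 0.998
```

```bash
python3 w.py w2; python3 -c "
import cv2,numpy as np
a=np.hstack([cv2.imread('pics/w1.png'),cv2.imread('pics/w2.png')]);cv2.imwrite('pics/w12.png',cv2.resize(a,(800,300),interpolation=cv2.INTER_AREA))"
```

```text
(no output)
```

View pics/w12.png

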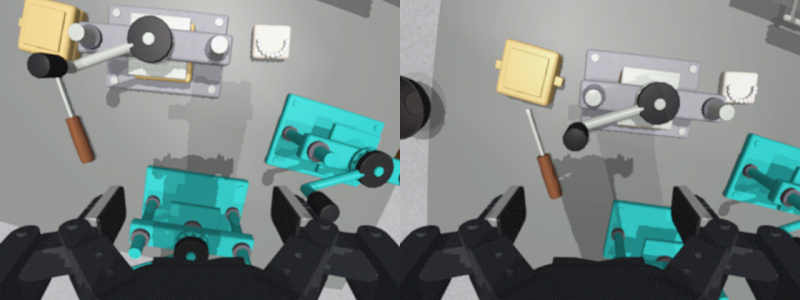

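```bash
python3 - <<'E'
from h import *
import json
I={n:json.load(open(f'pics/{n}.json')) for n in('w1','w2')}
B={}
for n,bx in {'w1':{'knob':(30,105,65,120),'hub':(165,250,10,100)},'w2':{'knob':(215,275,160,220),'hub':(325,400,105,185)}}.items():
    im=cv2.imread(f'pics/{n}.png')
    for k,(x0,x1,y0,y1) in bx.items():
        m=(im[y0:y1,x0:x1].max(2)<70).astype(np.uint8)
        c,_=cv2.findContours(m,cv2.RETR_EXTERNAL,cv2.CHAIN_APPROX_NONE);c=max(c,key=cv2.contourArea)
        M=cv2.moments(c);ce=np.array([M['m10'],M['m01']])/M['m00']+[x0,y0]
        el=cv2.fitEllipse(c);B[n,k]=np.array(el[0])+[x0,y0];print(n,k,ce.round(1),B[n,k].round(1),np.round(el[1:][0],1),round(el[2]))
for k in('knob','hub'): print(k,tri(I['w1'],B['w1',k],I['w2'],B['w2',k]))
hub=plane(I['w2'],B['w2','hub'],.154);print('hub w2',hub,'w1',plane(I['w1'],B['w1','hub'],.154))
for z in(.194,.203): print('knob w2',z,plane(I['w2'],B['w2','knob'],z),'w1',plane(I['w1'],B['w1','knob'],z))
print(I['w1']['origin'],I['w2']['origin'])
E
python3 -c "
import cv2
a=cv2.imread('pics/w2.png')[90:240,180:450];cv2.imwrite('pics/w2c.png',cv2.resize(a,None,fx=2.8,fy=2.8,interpolation=cv2.INTER_CUBIC))"
```

```text
w1 knob [66.  91.8] [65.8 91.8] [34.  58.7] 96
w1 hub [227.6  77.7] [208.4  52.7] [62.1 68.8] 154
w2 knob [246.3 191.2] [246.3 191.2] [32.9 40.1] 22
w2 hub [363.9 152.2] [361.2 145.1] [51.8 54.2] 166
knob (array([0.54899289, 0.15226052, 0.19577886]), np.float64(0.00019734600822343887))
hub (array([0.59740009, 0.07093158, 0.14983314]), np.float64(0.0016378109803918384))
hub w2 [0.59679859 0.07224539 0.154     ] w1 [0.59776294 0.06978556 0.154     ]
knob w2 0.194 [0.54844469 0.15235275 0.194     ] w1 [0.54893363 0.15329682 0.194     ]
knob w2 0.203 [0.55072284 0.15202672 0.203     ] w1 [0.54970842 0.14784335 0.203     ]
[0.5694799646849629, 0.008679914417872294, 0.43266493463281114] [0.6088584260306713, 0.1437068369746179, 0.4326684795775868]
```

View pics/w2c.png

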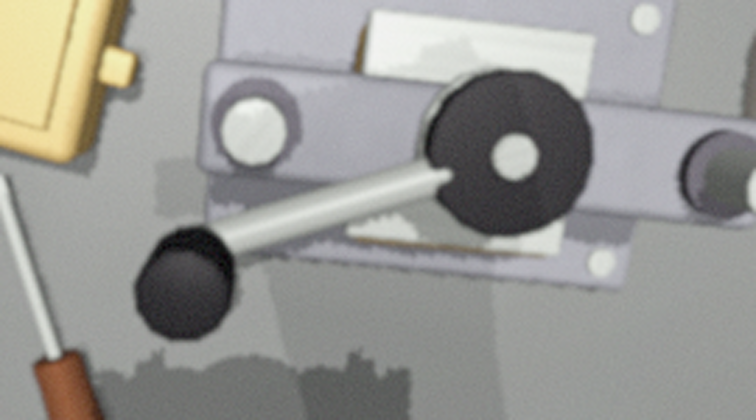

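>>> move_arm --moves '[[[0.2,-0.5,0.4],[0,0,0],1],[[0.2,-0.4,0.8],[0,0,0],1],[[0,0,0.8],[0,0,0],1],[[0,0,0.4],[0,0,0],1],[[0,0,0],[0,0,0],1]]' --squeeze 50

```text
clock: 3.95
position: [0.5471, 0.1504, 0.2302]
ee_rot: [0.993, 0.116, -0.001, 0.0]
ft_force: [0.2, 0.9, 1.0]
grip_width: 1.001
```

>>> move_arm --moves '[[[0.1,-0.04,0.8],[0,0,0],1],[[0,0,0.8],[0,0,0],1],[[0,0,0.5],[0,0,0],1],[[0,0,0.06],[0,0,0],0.6],[[0,0,0],[0,0,0],0.5]]'

```text
clock: 4.58
position: [0.5498, 0.1526, 0.1776]
ee_rot: [0.993, 0.117, 0.0, -0.0]
ft_force: [0.7, 0.4, -0.2]
grip_width: 0.606
```

```bash
python3 w.py w3; python3 -c "
import cv2
a=cv2.imread('pics/w3.png')[150:420,100:460];cv2.imwrite('pics/w3c.png',cv2.resize(a,None,fx=2,fy=2,interpolation=cv2.INTER_CUBIC))"
```

```text
(no output)
```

View pics/w3c.png

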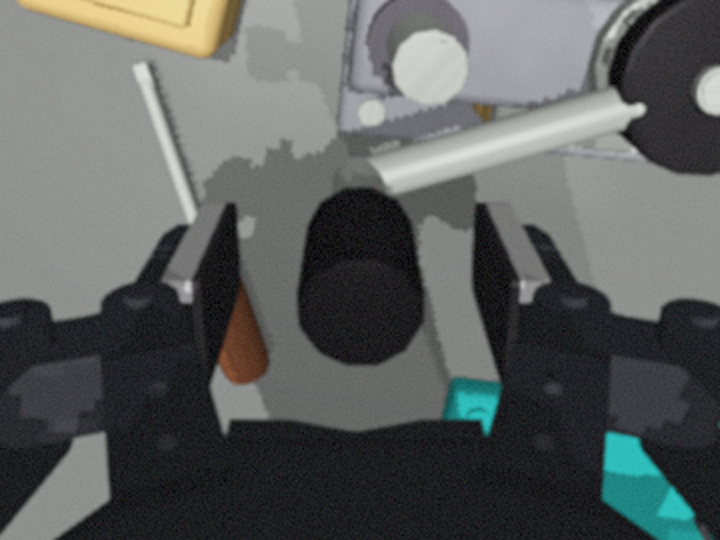

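>>> move_arm --moves '[[[0,0,0],[0,0,0],0.3],[[0,0,0],[0,0,0],0.1],[[0,0,0],[0,0,0],0.1],[[0,0,0],[0,0,0],0.1],[[0,0,0],[0,0,0],0.1]]' --squeeze 50

```text
clock: 5.25
position: [0.5498, 0.1525, 0.1775]
ee_rot: [0.993, 0.117, 0.0, 0.0]
ft_force: [-0.5, -1.2, 2.3]
grip_width: 0.269
```

>>> move_arm --moves '[[[0,0,-0.16],[0,0,0],0.1],[[0,0,-0.16],[0,0,0],0.1],[[0,0,0],[0,0,0],0.1]]'

```text
clock: 5.62
position: [0.5496, 0.1517, 0.1849]
ee_rot: [0.993, 0.116, -0.0, 0.0]
ft_force: [3.0, -4.4, -7.9]
grip_width: 0.266
```

```bash
cat > arc.py <<'E'
import sys,numpy as np
from workcell import get_obs
C=np.array([.5979,.0699]);Y=.122
# args: step list of phi targets start,end,n
a,b,n=float(sys.argv[1]),float(sys.argv[2]),int(sys.argv[3])
ph=np.linspace(a,b,n+1);th=Y+np.pi-ph
P=.095*np.c_[np.cos(th),np.sin(th)]
q=get_obs()['ee_rot'];al=2*np.arctan2(q[1],q[0])
d=np.diff(P,axis=0)/.025
for k,(x,y) in enumerate(d): print(round(ph[k+1],3),[round(x*np.cos(al)+y*np.sin(al),2),round(x*np.sin(al)-y*np.cos(al),2)])
E
cat > st.py <<'E'
import numpy as np
from workcell import get_obs
C=np.array([.5979,.0699]);Y=.122
o=get_obs();v=o['position'][:2]-C;r=np.linalg.norm(v);u=v/r;th=np.arctan2(v[1],v[0])%(2*np.pi)
f=o['ft_force'];t=np.array([u[1],-u[0]]) # clockwise
print('t',round(o['clock'],2),'phi',round(Y+np.pi-th,4),'r',round(r,4),'z',round(o['position'][2],4),'Frad',round(f[:2]@u,2),'Fcw',round(f[:2]@t,2),'Fz',round(f[2],2),'g',round(o['grip_width'],3))
E
python3 st.py; python3 arc.py 1.16 -1.05 14
```

```text
t 5.62 phi 1.1593 r 0.095 z 0.1849 Frad -5.35 Fcw 0.36 Fz -7.88 g 0.266
1.002 [np.float64(-0.56), np.float64(0.22)]
0.844 [np.float64(-0.52), np.float64(0.31)]
0.686 [np.float64(-0.46), np.float64(0.38)]
0.529 [np.float64(-0.39), np.float64(0.45)]
0.371 [np.float64(-0.32), np.float64(0.51)]
0.213 [np.float64(-0.23), np.float64(0.55)]
0.055 [np.float64(-0.15), np.float64(0.58)]
-0.103 [np.float64(-0.05), np.float64(0.6)]
-0.261 [np.float64(0.04), np.float64(0.6)]
-0.419 [np.float64(0.14), np.float64(0.58)]
-0.576 [np.float64(0.23), np.float64(0.56)]
-0.734 [np.float64(0.31), np.float64(0.51)]
-0.892 [np.float64(0.39), np.float64(0.46)]
-1.05 [np.float64(0.45), np.float64(0.39)]
```

>>> move_arm --moves '[[[-0.56,0.22,0],[0,0,0],0.1],[[-0.52,0.31,0],[0,0,0],0.1],[[0,0,0],[0,0,0],0.1]]'

```text
clock: 6.0
position: [0.5261, 0.1321, 0.185]
ee_rot: [0.993, 0.116, -0.0, 0.0]
ft_force: [3.6, -3.9, -7.1]
grip_width: 0.269
```

```bash
python3 st.py
```

```text
t 6.0 phi 0.8365 r 0.095 z 0.185 Frad -5.3 Fcw -0.55 Fz -7.07 g 0.269
```

>>> move_arm --moves '[[[-0.46,0.38,0],[0,0,0],0.1],[[-0.39,0.45,0],[0,0,0],0.1],[[-0.32,0.51,0],[0,0,0],0.1],[[-0.23,0.55,0],[0,0,0],0.1],[[-0.15,0.58,0],[0,0,0],0.1]]'

```text
clock: 6.62
position: [0.5031, 0.0643, 0.1854]
ee_rot: [0.993, 0.117, 0.0, -0.0]
ft_force: [4.3, 0.3, -7.0]
grip_width: 0.266
```

```bash
python3 st.py
```

```text
t 6.62 phi 0.0634 r 0.0949 z 0.1854 Frad -4.28 Fcw 0.1 Fz -6.99 g 0.266
```

>>> move_arm --moves '[[[-0.05,0.6,0],[0,0,0],0.1],[[0.04,0.6,0],[0,0,0],0.1],[[0.14,0.58,0],[0,0,0],0.1],[[0.23,0.56,0],[0,0,0],0.1],[[0,0,0],[0,0,0],0.1]]'

```text
clock: 7.25
position: [0.5261, 0.0085, 0.185]
ee_rot: [0.993, 0.116, -0.0, -0.0]
ft_force: [2.0, 1.4, -7.3]
grip_width: 0.267
```

```bash
python3 st.py
```

```text
t 7.25 phi -0.5858 r 0.0945 z 0.185 Frad -2.39 Fcw -0.22 Fz -7.32 g 0.267
```

>>> move_arm --moves '[[[0.31,0.51,0],[0,0,0],0.1],[[0.39,0.46,0],[0,0,0],0.1],[[0.45,0.39,0],[0,0,0],0.1],[[0,0,0],[0,0,0],0.1]]'

```text
clock: 7.75
position: [0.5622, -0.0174, 0.1849]
ee_rot: [0.993, 0.116, -0.0, -0.0]
ft_force: [0.7, 0.2, -7.3]
grip_width: 0.264
```

```bash
python3 st.py; python3 arc.py -1.05 -0.45 10
```

```text
t 7.75 phi -1.0604 r 0.0944 z 0.1849 Frad -0.44 Fcw -0.55 Fz -7.28 g 0.264
-0.99 [np.float64(-0.18), np.float64(-0.14)]
-0.93 [np.float64(-0.17), np.float64(-0.15)]
-0.87 [np.float64(-0.16), np.float64(-0.16)]
-0.81 [np.float64(-0.15), np.float64(-0.17)]
-0.75 [np.float64(-0.14), np.float64(-0.18)]
-0.69 [np.float64(-0.13), np.float64(-0.19)]
-0.63 [np.float64(-0.12), np.float64(-0.19)]
-0.57 [np.float64(-0.11), np.float64(-0.2)]
-0.51 [np.float64(-0.09), np.float64(-0.21)]
-0.45 [np.float64(-0.08), np.float64(-0.21)]
```

>>> move_arm --moves '[[[0,0,0.08],[0,0,0],0.1],[[0,0,0.08],[0,0,0],0.1],[[0,0,0],[0,0,0],0.1]]'

```text
clock: 8.12
position: [0.5604, -0.0168, 0.1812]
ee_rot: [0.993, 0.117, -0.001, 0.0]
ft_force: [-5.2, 0.7, -4.8]
grip_width: 0.269
```

```bash
python3 st.py
```

```text
t 8.12 phi -1.0411 r 0.0945 z 0.1812 Frad 1.42 Fcw 5.06 Fz -4.84 g 0.269
```

>>> move_arm --moves '[[[-0.09,-0.07,0.04],[0,0,0],0.1],[[0,0,0.08],[0,0,0],0.1],[[0,0,0],[0,0,0],0.1]]'

```text
clock: 8.5
position: [0.5585, -0.0164, 0.1788]
ee_rot: [0.993, 0.116, 0.0, 0.001]
ft_force: [-6.0, -3.6, 3.9]
grip_width: 0.268
```

```bash
python3 st.py
```

```text
t 8.5 phi -1.0207 r 0.0949 z 0.1788 Frad 5.79 Fcw 3.93 Fz 3.87 g 0.268
```

>>> move_arm --moves '[[[-0.09,-0.07,0],[0,0,0],0.1],[[-0.05,-0.04,0.03],[0,0,0],0.1],[[0,0,0],[0,0,0],0.1]]'

```text
clock: 8.88
position: [0.5553, -0.015, 0.1786]
ee_rot: [0.993, 0.116, 0.001, 0.001]
ft_force: [-1.9, -5.4, 4.1]
grip_width: 0.268
```

```bash
python3 st.py
```

```text
t 8.88 phi -0.984 r 0.095 z 0.1786 Frad 5.73 Fcw -0.73 Fz 4.1 g 0.268
```

>>> move_arm --moves '[[[0,0,0],[0,0,0],0.5],[[0,0,0],[0,0,0],0.5],[[0,0,0.04],[0,0,0],0.5],[[0,0,0],[0,0,0],0.5]]'

```text
clock: 9.38
position: [0.5546, -0.0137, 0.1764]
ee_rot: [0.993, 0.117, 0.0, -0.0]
ft_force: [-0.4, 0.5, -0.4]
grip_width: 0.497
```

```bash
python3 st.py;python3 w.py w4; python3 -c "
import cv2
a=cv2.imread('pics/w4.png')[100:420,100:500];cv2.imwrite('pics/w4c.png',cv2.resize(a,None,fx=1.8,fy=1.8,interpolation=cv2.INTER_CUBIC))"
```

```text
t 9.38 phi -0.9709 r 0.0942 z 0.1764 Frad -0.28 Fcw 0.61 Fz -0.43 g 0.497
```

View pics/w4c.png

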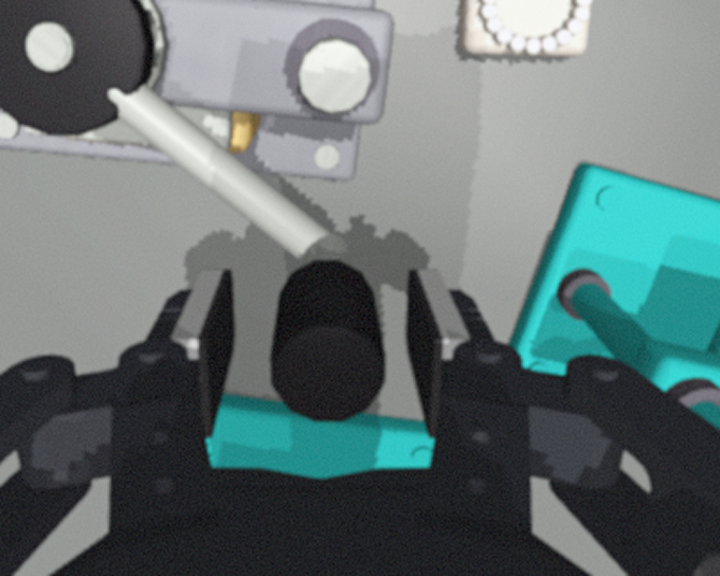

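>>> move_arm --moves '[[[0,0.06,0],[0,0,0],0.3],[[0,0,0],[0,0,0],0.1],[[0,0,0],[0,0,0],0.1],[[0,0,0],[0,0,0],0.1]]'

```text
clock: 9.93
position: [0.555, -0.0154, 0.1766]
ee_rot: [0.993, 0.117, 0.0, 0.0]
ft_force: [0.6, -0.2, 1.3]
grip_width: 0.266
```

```bash
python3 st.py; python3 arc.py -0.98 -0.78 4;  python3 arc.py -0.78 1.22 40
```

```text
t 9.93 phi -0.9829 r 0.0955 z 0.1766 Frad -0.05 Fcw -0.63 Fz 1.3 g 0.266
-0.93 [np.float64(-0.14), np.float64(-0.13)]
-0.88 [np.float64(-0.14), np.float64(-0.13)]
-0.83 [np.float64(-0.13), np.float64(-0.14)]
-0.78 [np.float64(-0.12), np.float64(-0.15)]
-0.73 [np.float64(-0.11), np.float64(-0.15)]
-0.68 [np.float64(-0.11), np.float64(-0.16)]
-0.63 [np.float64(-0.1), np.float64(-0.16)]
-0.58 [np.float64(-0.09), np.float64(-0.17)]
-0.53 [np.float64(-0.08), np.float64(-0.17)]
-0.48 [np.float64(-0.07), np.float64(-0.18)]
-0.43 [np.float64(-0.06), np.float64(-0.18)]
-0.38 [np.float64(-0.05), np.float64(-0.18)]
-0.33 [np.float64(-0.05), np.float64(-0.18)]
-0.28 [np.float64(-0.04), np.float64(-0.19)]
-0.23 [np.float64(-0.03), np.float64(-0.19)]
-0.18 [np.float64(-0.02), np.float64(-0.19)]
-0.13 [np.float64(-0.01), np.float64(-0.19)]
-0.08 [np.float64(0.0), np.float64(-0.19)]
-0.03 [np.float64(0.01), np.float64(-0.19)]
0.02 [np.float64(0.02), np.float64(-0.19)]
0.07 [np.float64(0.03), np.float64(-0.19)]
0.12 [np.float64(0.04), np.float64(-0.19)]
0.17 [np.float64(0.05), np.float64(-0.18)]
0.22
[... 196 characters left out ...]
loat64(-0.17)]
0.47 [np.float64(0.1), np.float64(-0.16)]
0.52 [np.float64(0.11), np.float64(-0.16)]
0.57 [np.float64(0.12), np.float64(-0.15)]
0.62 [np.float64(0.12), np.float64(-0.14)]
0.67 [np.float64(0.13), np.float64(-0.14)]
0.72 [np.float64(0.14), np.float64(-0.13)]
0.77 [np.float64(0.14), np.float64(-0.12)]
0.82 [np.float64(0.15), np.float64(-0.12)]
0.87 [np.float64(0.16), np.float64(-0.11)]
0.92 [np.float64(0.16), np.float64(-0.1)]
0.97 [np.float64(0.17), np.float64(-0.09)]
1.02 [np.float64(0.17), np.float64(-0.09)]
1.07 [np.float64(0.17), np.float64(-0.08)]
1.12 [np.float64(0.18), np.float64(-0.07)]
1.17 [np.float64(0.18), np.float64(-0.06)]
1.22 [np.float64(0.18), np.float64(-0.05)]
```

>>> move_arm --moves '[[[-0.14,-0.13,0],[0,0,0],0.1],[[-0.14,-0.13,0],[0,0,0],0.1],[[-0.13,-0.14,0],[0,0,0],0.1],[[-0.12,-0.15,0],[0,0,0],0.1]]'

```text
clock: 10.42
position: [0.5394, -0.0055, 0.1768]
ee_rot: [0.993, 0.116, 0.001, 0.001]
ft_force: [5.3, -3.0, -2.3]
grip_width: 0.266
```

```bash
python3 st.py
```

```text
t 10.43 phi -0.7891 r 0.0955 z 0.1768 Frad -0.94 Fcw -6.03 Fz -2.3 g 0.266
```

>>> move_arm --moves '[[[-0.11,-0.15,0.02],[0,0,0],0.1],[[-0.11,-0.16,0],[0,0,0],0.1],[[-0.1,-0.16,0],[0,0,0],0.1],[[-0.09,-0.17,0],[0,0,0],0.1],[[-0.08,-0.17,0],[0,0,0],0.1]]'

```text
clock: 11.05
position: [0.5227, 0.0109, 0.1765]
ee_rot: [0.993, 0.116, 0.001, 0.001]
ft_force: [3.9, -5.6, 0.9]
grip_width: 0.266
```

```bash
python3 st.py
```

```text
t 11.05 phi -0.5438 r 0.0956 z 0.1765 Frad 0.4 Fcw -6.83 Fz 0.92 g 0.266
```

>>> move_arm --moves '[[[-0.07,-0.18,0],[0,0,0],0.1],[[-0.06,-0.18,0],[0,0,0],0.1],[[-0.05,-0.18,0],[0,0,0],0.1],[[-0.05,-0.18,0],[0,0,0],0.1],[[-0.04,-0.19,0],[0,0,0],0.1]]'

```text
clock: 11.68
position: [0.5105, 0.0311, 0.1763]
ee_rot: [0.993, 0.116, 0.0, 0.001]
ft_force: [0.6, -5.9, 2.9]
grip_width: 0.268
```

```bash
python3 st.py
```

```text
t 11.68 phi -0.296 r 0.0956 z 0.1763 Frad 1.8 Fcw -5.64 Fz 2.92 g 0.268
```

```bash
python3 arc.py -0.296 0.504 32
```

```text
-0.271 [np.float64(-0.02), np.float64(-0.09)]
-0.246 [np.float64(-0.01), np.float64(-0.09)]
-0.221 [np.float64(-0.01), np.float64(-0.09)]
-0.196 [np.float64(-0.01), np.float64(-0.09)]
-0.171 [np.float64(-0.01), np.float64(-0.09)]
-0.146 [np.float64(-0.0), np.float64(-0.09)]
-0.121 [np.float64(-0.0), np.float64(-0.09)]
-0.096 [np.float64(0.0), np.float64(-0.09)]
-0.071 [np.float64(0.0), np.float64(-0.09)]
-0.046 [np.float64(0.0), np.float64(-0.09)]
-0.021 [np.float64(0.01), np.float64(-0.09)]
0.004 [np.float64(0.01), np.float64(-0.09)]
0.029 [np.float64(0.01), np.float64(-0.09)]
0.054 [np.float64(0.01), np.float64(-0.09)]
0.079 [np.float64(0.02), np.float64(-0.09)]
0.104 [np.float64(0.02), np.float64(-0.09)]
0.129 [np.float64(0.02), np.float64(-0.09)]
0.154 [np.float64(0.02), np.float64(-0.09)]
0.179 [np.float64(0.03), np.float64(-0.09)]
0.204 [np.float64(0.03), np.float64(-0.09)]
0.229 [np.float64(0.03), np.float64(-0.09)]
0.254 [np.float64(0.03), np.float64(-0.09)]
0.279 [np.float64(0.03), np.float64(-0.09)]
0.304 [np.float64(0.04), np.float64(-0.09)]
0.329 [np.float64(0.04), np.float64(-0.09)]
0.354 [np.float64(0.04), np.float64(-0.09)]
0.379 [np.float64(0.04), np.float64(-0.08)]
0.404 [np.float64(0.05), np.float64(-0.08)]
0.429 [np.float64(0.05), np.float64(-0.08)]
0.454 [np.float64(0.05), np.float64(-0.08)]
0.479 [np.float64(0.05), np.float64(-0.08)]
0.504 [np.float64(0.05), np.float64(-0.08)]
```

>>> move_arm --moves '[[[-0.02,-0.1,0],[0,0,0],0.1],[[-0.02,-0.1,0],[0,0,0],0.1]]'

```text
clock: 11.92
position: [0.5086, 0.0358, 0.1764]
ee_rot: [0.993, 0.116, 0.001, 0.001]
ft_force: [2.7, -4.8, 1.1]
grip_width: 0.268
```

```bash
python3 st.py
```

```text
t 11.93 phi -0.2425 r 0.0956 z 0.1764 Frad -0.83 Fcw -5.43 Fz 1.11 g 0.268
```

>>> move_arm --moves '[[[-0.01,-0.1,0],[0,0,0],0.1],[[-0.01,-0.1,0],[0,0,0],0.1]]'

```text
clock: 12.18
position: [0.5069, 0.0406, 0.1763]
ee_rot: [0.993, 0.116, 0.0, 0.001]
ft_force: [2.9, -4.8, 1.1]
grip_width: 0.266
```

```bash
python3 st.py
```

```text
t 12.18 phi -0.1899 r 0.0956 z 0.1763 Frad -1.32 Fcw -5.48 Fz 1.07 g 0.266
```

>>> move_arm --moves '[[[-0.01,-0.1,0],[0,0,0],0.1],[[0,-0.1,0],[0,0,0],0.1]]'

```text
clock: 12.42
position: [0.5055, 0.0453, 0.1763]
ee_rot: [0.993, 0.116, 0.0, 0.001]
ft_force: [2.8, -6.1, 0.9]
grip_width: 0.267
```

```bash
python3 st.py
```

```text
t 12.43 phi -0.1377 r 0.0956 z 0.1763 Frad -1.1 Fcw -6.6 Fz 0.87 g 0.267
```

>>> move_arm --moves '[[[0,-0.1,0],[0,0,0],0.1],[[0,-0.1,0],[0,0,0],0.1]]'

```text
clock: 12.68
position: [0.5043, 0.0502, 0.1763]
ee_rot: [0.993, 0.116, 0.0, 0.001]
ft_force: [2.1, -4.8, 0.8]
grip_width: 0.266
```

```bash
python3 st.py
```

```text
t 12.68 phi -0.0855 r 0.0956 z 0.1763 Frad -1.04 Fcw -5.09 Fz 0.76 g 0.266
```

>>> move_arm --moves '[[[0,-0.1,0],[0,0,0],0.1],[[0.01,-0.1,0],[0,0,0],0.1]]'

```text
clock: 12.92
position: [0.5034, 0.0551, 0.1763]
ee_rot: [0.993, 0.116, 0.0, 0.001]
ft_force: [2.7, -5.9, 1.7]
grip_width: 0.265
```

```bash
python3 st.py
```

```text
t 12.93 phi -0.0335 r 0.0956 z 0.1763 Frad -1.75 Fcw -6.22 Fz 1.73 g 0.265
```

>>> move_arm --moves '[[[0.01,-0.1,0],[0,0,0],0.1],[[0.01,-0.1,0],[0,0,0],0.1]]'

```text
clock: 13.18
position: [0.5028, 0.06, 0.1763]
ee_rot: [0.993, 0.116, 0.0, 0.001]
ft_force: [1.6, -5.7, 1.2]
grip_width: 0.268
```

```bash
python3 st.py
```

```text
t 13.18 phi 0.0186 r 0.0956 z 0.1763 Frad -0.98 Fcw -5.84 Fz 1.16 g 0.268
```

>>> move_arm --moves '[[[0.01,-0.1,0],[0,0,0],0.1],[[0.01,-0.1,0],[0,0,0],0.1]]'

```text
clock: 13.42
position: [0.5023, 0.065, 0.1763]
ee_rot: [0.993, 0.116, 0.001, 0.001]
ft_force: [4.1, -4.8, 0.2]
grip_width: 0.267
```

```bash
python3 st.py
```

```text
t 13.43 phi 0.0705 r 0.0957 z 0.1763 Frad -3.85 Fcw -5.05 Fz 0.22 g 0.267
```

>>> move_arm --moves '[[[0.02,-0.1,0],[0,0,0],0.1],[[0.02,-0.1,0],[0,0,0],0.1]]'

```text
clock: 13.68
position: [0.5022, 0.0698, 0.1763]
ee_rot: [0.993, 0.116, 0.001, 0.001]
ft_force: [3.6, -6.7, -0.7]
grip_width: 0.269
```

```bash
python3 st.py
```

```text
t 13.68 phi 0.1208 r 0.0957 z 0.1763 Frad -3.63 Fcw -6.75 Fz -0.7 g 0.269
```

>>> move_arm --moves '[[[0.04,-0.1,0],[0,0,0],0.1],[[0.03,-0.1,0],[0,0,0],0.1]]'

```text
clock: 13.92
position: [0.5024, 0.0748, 0.1762]
ee_rot: [0.993, 0.116, 0.0, 0.001]
ft_force: [-0.0, -7.7, 2.0]
grip_width: 0.271
```

```bash
python3 st.py
```

```text
t 13.93 phi 0.1733 r 0.0956 z 0.1762 Frad -0.37 Fcw -7.66 Fz 2.02 g 0.271
```

>>> move_arm --moves '[[[0.03,-0.1,0],[0,0,0],0.1]]'

```text
clock: 14.05
position: [0.5026, 0.0773, 0.1762]
ee_rot: [0.993, 0.116, 0.0, 0.002]
ft_force: [2.2, -8.1, 1.7]
grip_width: 0.267
```

```bash
python3 st.py
```

```text
t 14.05 phi 0.1994 r 0.0956 z 0.1762 Frad -2.77 Fcw -7.92 Fz 1.66 g 0.267
```

>>> move_arm --moves '[[[0.04,-0.1,0],[0,0,0],0.1]]'

```text
clock: 14.18
position: [0.5028, 0.0798, 0.1761]
ee_rot: [0.993, 0.116, -0.0, 0.002]
ft_force: [0.6, -8.5, 3.1]
grip_width: 0.267
```

```bash
python3 st.py
```

```text
t 14.18 phi 0.226 r 0.0956 z 0.1761 Frad -1.45 Fcw -8.42 Fz 3.1 g 0.267
```

>>> move_arm --moves '[[[0.04,-0.09,0],[0,0,0],0.1]]'

```text
clock: 14.3
position: [0.5031, 0.0822, 0.1761]
ee_rot: [0.993, 0.116, -0.0, 0.002]
ft_force: [-1.6, -8.5, 3.4]
grip_width: 0.266
```

```bash
python3 st.py
```

```text
t 14.3 phi 0.2507 r 0.0956 z 0.1761 Frad 0.53 Fcw -8.62 Fz 3.38 g 0.266
```

>>> move_arm --moves '[[[0.03,-0.07,0],[0,0,0],0.1]]'

```text
clock: 14.42
position: [0.5033, 0.084, 0.176]
ee_rot: [0.993, 0.116, -0.0, 0.002]
ft_force: [-1.5, -8.4, 4.0]
grip_width: 0.266
```

```bash
python3 st.py
```

```text
t 14.43 phi 0.2702 r 0.0956 z 0.176 Frad 0.21 Fcw -8.57 Fz 3.96 g 0.266
```

>>> move_arm --moves '[[[0.04,-0.09,0],[0,0,0],0.1]]'

```text
clock: 14.55
position: [0.5037, 0.0863, 0.1761]
ee_rot: [0.993, 0.116, -0.0, 0.002]
ft_force: [-1.0, -8.8, 4.2]
grip_width: 0.264
```

```bash
python3 st.py
```

```text
t 14.55 phi 0.2941 r 0.0956 z 0.1761 Frad -0.56 Fcw -8.85 Fz 4.22 g 0.264
```

>>> move_arm --moves '[[[0.02,-0.05,0],[0,0,0],0.1]]'

```text
clock: 14.68
position: [0.504, 0.0876, 0.176]
ee_rot: [0.993, 0.116, -0.0, 0.002]
ft_force: [-0.5, -10.3, 4.0]
grip_width: 0.269
```

```bash
python3 st.py
```

```text
t 14.68 phi 0.3086 r 0.0956 z 0.176 Frad -1.46 Fcw -10.17 Fz 3.96 g 0.269
```

>>> move_arm --moves '[[[-0.02,0.05,0],[0,0,0],0.1],[[0,0,0],[0,0,0],0.35],[[0,0,0],[0,0,0],0.7],[[0,0,0],[0,0,0],0.7]]'

```text
clock: 15.18
position: [0.5037, 0.0892, 0.176]
ee_rot: [0.993, 0.117, -0.0, -0.0]
ft_force: [-0.4, -0.4, 0.4]
grip_width: 0.699
```

```bash
python3 st.py;python3 w.py w5
```

```text
t 15.18 phi 0.3238 r 0.0961 z 0.176 Frad 0.3 Fcw -0.45 Fz 0.41 g 0.699
```

>>> move_arm --moves '[[[0,0,-0.4],[0,0,0],0.7],[[0,0,-0.8],[0,0,0],0.7],[[0,0,-1],[0,0,0],0.7],[[0,0,-1],[0,0,0],0.7],[[-0.5,0,-1],[0,0,0],0.7]]'

```text
clock: 15.85
position: [0.4919, 0.0861, 0.2825]
ee_rot: [0.993, 0.117, 0.0, -0.0]
ft_force: [1.0, -0.3, -1.2]
grip_width: 0.703
```

```bash
python3 w.py w6; python3 - <<'E'
import cv2,numpy as np
from workcell import *
a=cv2.imread('pics/w5.png');b=cv2.imread('pics/w6.png')
s=camera('scene')[:,:,::-1];cv2.imwrite('pics/scene1.png',s)
c=cv2.resize(s[165:285,260:400],(400,343),interpolation=cv2.INTER_CUBIC)
t=camera('top')[:,:,::-1];cv2.imwrite('pics/top1.png',t)
d=cv2.resize(t[120:240,120:260+20],(400,300),interpolation=cv2.INTER_CUBIC)[:257]
o=np.vstack([np.hstack([cv2.resize(a,(400,257+43)),cv2.resize(b,(400,300))]),np.hstack([c[:300],cv2.resize(t[120:240,120:280],(400,300),interpolation=cv2.INTER_CUBIC)])])
cv2.imwrite('pics/fin.png',o)
E
```

```text
(no output)
```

View pics/fin.png

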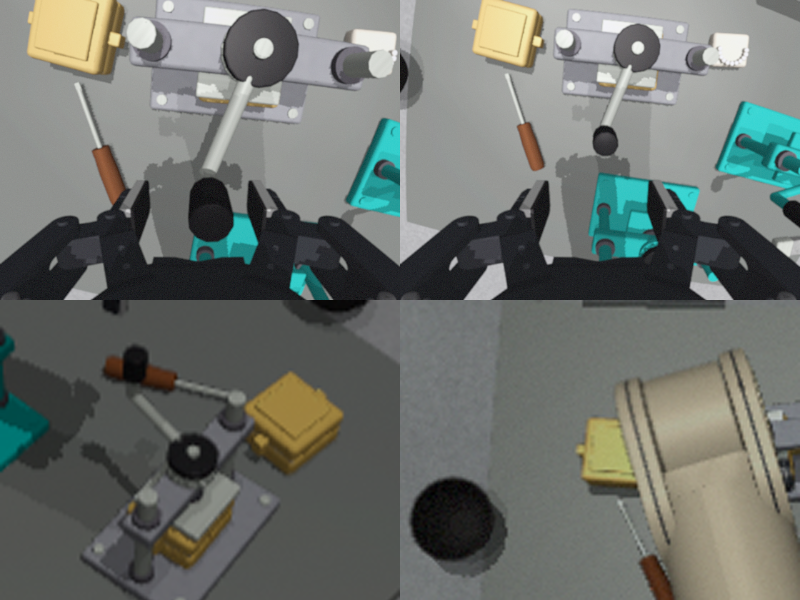

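```bash
python3 -c "
from workcell import *
print(hand_in())"
```

```text
the job is handed in; nothing more can be done
None
```

The flask is clamped in the grey press and the job is handed in. The last move ended at 15.85 s of the 67 s allowed.

- **Swing back:** I gripped the knob and lifted the lever about 7.4 mm. I swung it from 1.16 rad on the +y side to about 1.05 rad on the -y side. There was almost no force along the swing, so the screw should have stayed put.
- **Seating:** On the way down the pins caught a serration flank, so I nudged the lever clockwise about 0.06 rad. I then opened the gripper so the lever could drop fully. In the wrist picture the knob looked as high as when it was seated at the start, to about 2 mm.
- **Tightening:** Free running was about 5.7 N. The resistance began to climb somewhere around 0.05 to 0.12 rad. I stopped at about 0.31 rad on the +y side.
- **Clamping force:** The last single reading was 10.2 N. The trend through the noisy readings (about ±0.6 N) gives about 9.3 N, which is 3.6 N above free running against the 3.5 N aimed for. I have no direct reading of the force on the flask.
- **Last pictures:** The knob was clear of the open gripper and the flask was under the plate. The spare flask, cast and wax knife looked untouched. In the last top view the arm hid most of the press, so I relied on the scene and wrist views there. I did not measure the lever's height again at the end. It stayed level with the seated height throughout the tightening, with the tool pressing lightly down.

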